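# Recalibrate the recipe tablet's touch screen with the sprung stylus

### The job

The touch screen of the recipe tablet needs recalibrating: lift the stylus out of its holder, press its tip on the middle of the square mark for a moment, lift it clear of the screen, then press it on the middle of the ring mark and stay there. Keep the stylus square to the sloping screen at both marks and press lightly, so that the sprung tip goes in about half-way, never hard against its stop. Finish while still holding the stylus on the ring mark, and leave the mug, tin and teaspoon alone.

Things in the scene. Friction and masses are not known exactly. Their poses are not given: they have to be found in the camera images.
- grip_centre (a point): Centre of the stylus's thick grey grip, a round cylinder 18 mm across and 60 mm long, the upper end of the 150 mm stylus. Under it: a flat collar (28 mm across, 5 mm thick), a 12 mm aluminium barrel, a black sprung tip. It starts upright in the holder, tip down, hanging by the collar, this point 130 mm above the worktop. Its z axis runs from tip to grip. Mass about 70 g.
- tip_point (a point): End of the stylus's black rubber tip, a dome of 4 mm radius. It lies on the stylus's axis, 120 mm below grip_centre while the tip is out. Its z axis runs along the stylus towards the grip.
- stylus_tip (a joint): How far the stylus's sprung tip is pushed in: 0 = out, 0.010 m = against its stop. About 0.6 N starts it moving, then 0.6 N more for each mm: about 3.6 N half-way in (5 mm), 6.6 N at the stop.
- stylus: The stylus as a whole (150 mm long); origin on its axis at the end of the tip when the tip is out, z axis from tip to grip.
- holder: Round wooden holder fixed to the worktop, 56 mm in diameter and 95 mm high, with an upright through hole of 16 mm in which the stylus barrel hangs loosely. Origin: centre of its underside. To come out, the stylus must rise 87 mm.
- tablet: Tablet in a silver case, 200 mm wide, 135 mm along its slope, 9 mm thick, on a low wooden stand fixed to the worktop. Origin: on the worktop, straight below the middle of the screen; z up, y along its width (to the left), x to its back. It faces the robot's side to within 0.3 rad. Front edge about 37 mm, back edge about 83 mm above the worktop.
- screen: The tablet's flat black screen, 190 mm wide, 125 mm along the slope; origin in the middle of its surface, 60 mm above the worktop. z points straight out of the screen, y along its width, x up the slope. The screen rises away from the robot at 0.35 rad (20 degrees) to the horizontal, so its z axis leans 0.35 rad from vertical, towards the robot's side.
- ring_mark_centre (a point): Centre of the white ring outline (28 mm in diameter, with a dot in the middle) shown on the screen. Lies on the screen's surface half-way up the slope, 60 mm above the worktop, 45 to 65 mm left or right of the middle of the screen (which side changes).
- square_mark_centre (a point): Centre of the white square outline (28 mm side, with a dot in the middle) shown on the screen. Lies as the ring mark does, 45 to 65 mm from the middle, on the other side.
- mug: White mug, 92 mm wide, 95 mm high, standing on the worktop to the left of the tablet. Origin at its underside. To be left alone.
- tin: Small food tin, 57 mm in diameter, 72 mm high, standing between holder and tablet, towards the wall. Origin: centre of its underside. To be left alone.
- teaspoon: Metal teaspoon, 132 mm long, lying on the worktop near its front edge. To be left alone.

How it is judged:
By the outcome, as a careful person would: the job done as asked, in the order asked, and still so for the second after the job is handed in, while the arm keeps its last pose, push and grip.
It also fails if it takes over 42 s, if anything falls off the work surface, if the arm or the gripper's body presses on something with over 40 N, if the wrist force passes 120 N, or if a joint passes its speed limit or range.

### The arm

A 6-joint arm with a two-finger parallel gripper is mounted at the origin on a cart in front of the work surface, level with it; the furniture and walls round the work are solid. World frame = base frame: x ahead of the robot, y to its left, z up, the work surface at z = 0. Lengths are in m, angles in rad, forces in N, time in s.
With the tool pointing down it reaches from about 0.35 to 0.975 m from the base axis. Payload 4.9 kg.
Tool frame: the origin (TCP) lies at the very end of the fingers, on their centre line; the grasp point (between the pads) lies 19 mm behind it (pinch_z is the distance from the TCP to the grasp point, in m); z points along the fingers, y is the line along which they close (so a half turn about z gives the same grasp; the last joint's range is limited). The gripper opens to 85 mm and grips with 20 to 120 N. Pads are 22 mm wide; open, the fingers measure 114 mm over their backs; the gripper's body (76 mm by 85 mm) begins 54 mm behind the grasp point. The pads swing forward as they close: fully open they stand 13 mm farther back than shut.
Start: joints at [-1.292, 0.053, 1.613, -0, 1.476, -0.119], TCP at [0.242, -0.576, 0.231] pointing down, gripper open.
Joint ranges: [-3.01, 3.01], [-1.01, 2.22], [0.06, 2.58], [-1.02, 4.17], [0.09, 2.62], [-3.14, 3.14]. Speed limits (rad/s): [2.57, 2.57, 3.14, 3.14, 3.14, 3.14].

### API

Orientations are given as a unit quaternion [w, x, y, z].
In Python, from plant import * gives the robot as it stands. The module is installed in compiled form; this text tells all that it offers.
- The arm moves only by the tool play_rows, never from a script. Its arguments are lists of equal length, an entry for each row: "linear": the shift along the world's x, y, z in m, a list of three; "turn": the turn about the world's z in degrees. A call has 1 to 8 rows; each row shifts and turns the commanded pose from where the row before left it; what a row does not reach is not made up. A row lasts 1/8 s, in which the tool goes at most 62.5 mm and 10.7 degrees, less where a joint would pass 70% of its speed; a pose out of reach is approached as far as the arm can. A call is refused whole if a number of a shift passes 0.0625 or a number of a turn 10.7, either way. A call with a gripper value outside its range is refused whole. "hand" is the finger opening in m, from 0 to 0.0854, set as the call begins (left out, the last holds). The fingers move at their own pace and stop on an object; the grip force is fixed at half the most. Time passes only in rows, so rows that do not move let the fingers close. It gives the time, the measured TCP pose, the force, the opening and the grip force at its end, in the units of the state.
- state(): the state, without advancing time (a new reading comes with each control period).
- grab_frame(name): name is "scene" or "top" or "wrist"; returns the picture (420x560x3 uint8, red, green, blue); there is no depth.
- camera_info(name): a dict with "camera_matrix" (3x3 intrinsics, pixels), "origin" and "attitude" of the camera in the world; the wrist camera has in their place "mount" (4x4, takes a point from camera to tool coordinates, whose origin is the TCP and whose axes are the flange's). Camera axes: x right, y down, z forward; pixel columns grow to the right and rows downward; lengths in m; the calibration is good to about 2 mm. The wrist camera is an equidistant fisheye: a pixel r from the principal point sees the ray r / f radians off the axis. A picture is of the moment at which its call begins: read the wrist's pose just before it. camera_info takes no time and is no camera call.
- job_done(): hands the job in; it is judged then, once.
Trained networks look in the newest picture that a camera, given by its name, has taken for a name from the list of things; names that differ only in an ending like _2 or _b are one class to them, and where a whole thing is asked for, a point or a joint stands for the part that bears it (a point fixed in the world has none). Each returns a list of dicts, best first, with "p" (0 to 1); they miss things now and then, are a little off and sometimes report something else, mostly with a low value. They report only what shows in the picture. A call takes as long as a camera call.
- trace(camera, thing): "region" (420x560 bool, what is visible of it) and "location" ([column, row] in pixels, amid what is visible of it).
The state is a dict: "time": time; "joint_pos": joint angles; "joint_vel": joint speeds; "joint_efforts": joint torques, N m; "tool_pos": TCP position; "tool_rot": TCP orientation; "contact_force": force on the tool from outside, world axes, zero at the start; "ft_torque": the same for the moment, N m; "gripper_width": opening from 0.0 (shut) to 1.0 (fully open); "grasp_force": force on a finger pad.
Only numpy, scipy, OpenCV 4.12 (cv2) and the standard library are available. Lean on these libraries where they do the work, as an engineer would, in place of code of your own. Each camera call takes 0.05 s, during which the arm holds its last target. There are 200 camera calls.

## Working session

There is one attempt and no reset: what is moved stays moved. The work goes in short steps, Python scripts to look and compute and a tool call to move; the robot and the scene stay as the last step left them, time stands still between calls to the robot, and variables do not carry over. Pictures are saved under pics/ and viewed, at most 10 in all, crops included, and the job is handed in when it is done.

Besides the shell and the picture viewer there is one more tool, called after ">>>" as name(argument=value, ...) on one line, values as JSON. play_rows: Moves the arm, as the interface text tells. Its arguments: {"type":"object","properties":{"linear":{"type":"array","items":{"type":"array","items":{"type":"number"}}},"turn":{"type":"array","items":{"type":"number"}},"hand":{"type":"number"}},"required":["linear","turn"]}

```bash
mkdir -p pics; cat > h.py <<'E'
from plant import *
import numpy as np, cv2
from scipy.spatial.transform import Rotation as R
def rot(q): return R.from_quat(np.array(q)[[1,2,3,0]]).as_matrix()
def cam(n):
    c=camera_info(n); K=np.array(c["camera_matrix"]); A=np.array(c["attitude"])
    A=rot(A) if A.size==4 else A.reshape(3,3)
    return K,np.array(c["origin"]),A
def ray(n,px):
    K,o,A=cam(n); d=A@np.linalg.solve(K,[px[0],px[1],1.]); return o,d/np.linalg.norm(d)
def atz(n,px,z):
    o,d=ray(n,px); return o+d*(z-o[2])/d[2]
def proj(n,p):
    K,o,A=cam(n); q=K@(A.T@(np.array(p)-o)); return q[:2]/q[2]
def two(a,pa,b,pb):
    o1,d1=ray(a,pa);o2,d2=ray(b,pb)
    s=np.linalg.lstsq(np.c_[d1,-d2],o2-o1,rcond=None)[0]
    x,y=o1+s[0]*d1,o2+s[1]*d2
    return (x+y)/2,np.linalg.norm(x-y)
def save(n,f):
    im=grab_frame(n); cv2.imwrite("pics/"+f,cv2.cvtColor(im,cv2.COLOR_RGB2BGR)); return im
E
python3 - <<'E'
from h import *
np.set_printoptions(precision=4,suppress=True)
s=state(); print({k:np.round(v,4) for k,v in s.items()}); print(rot(s["tool_rot"]))
for n in("scene","top"):
    print(n,camera_info(n)); save(n,n+"0.png")
print(camera_info("wrist"))
a=cv2.imread("pics/scene0.png");b=cv2.imread("pics/top0.png")
for t,z in(("grip_centre",.13),("square_mark_centre",.06),("ring_mark_centre",.06),("screen",.06),("holder",.05),("tin",.04),("mug",.05)):
    for n in("scene","top"):
        r=trace(n,t)
        for d in r[:2]: print(t,n,round(d["p"],2),np.round(d["location"],1),atz(n,d["location"],z),d["region"].sum())
E
```

```text
{'time': np.float64(0.0), 'joint_pos': array([-1.292 ,  0.0534,  1.6143,  0.    ,  1.476 , -0.119 ]), 'joint_vel': array([ 0.0012,  0.0004,  0.0023, -0.0023,  0.0005,  0.0005]), 'joint_efforts': array([  0.0027, -39.3677, -37.0173,  -0.    ,   0.007 ,  -0.    ]), 'tool_pos': array([ 0.2419, -0.5756,  0.2301]), 'tool_rot': array([-0.0011,  0.9803,  0.1976, -0.0001]), 'contact_force': array([ 0.5548, -0.4327, -0.5748]), 'ft_torque': array([ 0.0253, -0.003 ,  0.001 ]), 'grasp_force': np.float64(0.0), 'gripper_width': np.float64(1.0036)}
[[ 0.9219  0.3873 -0.0006]
 [ 0.3874 -0.9219  0.002 ]
 [ 0.0003 -0.0021 -1.    ]]
scene {'camera_matrix': array([[471.611 ,   0.    , 285.6919],
       [  0.    , 471.611 , 207.4775],
       [  0.    ,   0.    ,   1.    ]]), 'origin': array([ 0.2417, -0.6978,  0.9392]), 'attitude': array([-0.3574,  0.912 , -0.1881,  0.0713])}
top {'camera_matrix': array([[546.8049,   0.    , 285.2472],
       [  0.    , 546.8049, 217.538 ],
       [  0.    ,   0.    ,   1.    ]]), 'origin': array([ 0.1728, -0.1103,  1.4091]), 'attitude': array([-0.1163,  0.804 , -0.5776,
[... 234 characters left out ...]
11,  0.001 ],
       [ 0.0009, -0.2931,  0.9561, -0.143 ],
       [ 0.    ,  0.    ,  0.    ,  1.    ]])}
grip_centre scene 0.58 [326.7 332.1] [ 0.4783 -0.3323  0.13  ] 295
grip_centre top 0.43 [414.4 275.1] [ 0.4867 -0.319   0.13  ] 118
screen scene 0.73 [286.  184.1] [0.5926 0.1282 0.06  ] 3305
holder scene 0.6 [323.5 351.5] [ 0.4768 -0.3317  0.05  ] 882
holder top 0.75 [405.1 282.6] [ 0.4805 -0.315   0.05  ] 479
tin scene 0.9 [339.1 270.1] [ 0.6012 -0.1626  0.04  ] 849
tin top 0.98 [360.2 216.4] [ 0.6135 -0.1601  0.04  ] 504
tin top 0.48 [148.6 205.5] [0.4652 0.3751 0.04  ] 1273
mug scene 0.97 [216.4 145.4] [0.4735 0.3672 0.05  ] 1292
mug top 0.85 [146.2 206.9] [0.4575 0.3761 0.05  ] 1296
```

View pics/scene0.png

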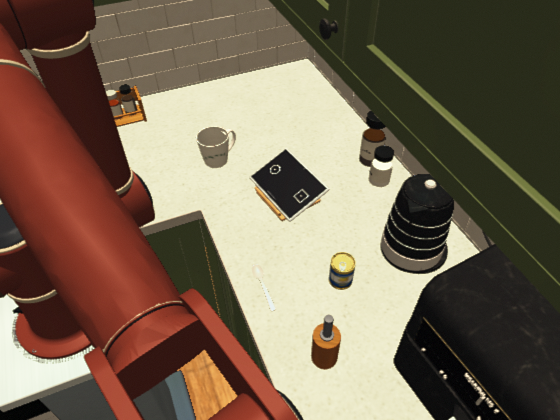

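View pics/top0.png

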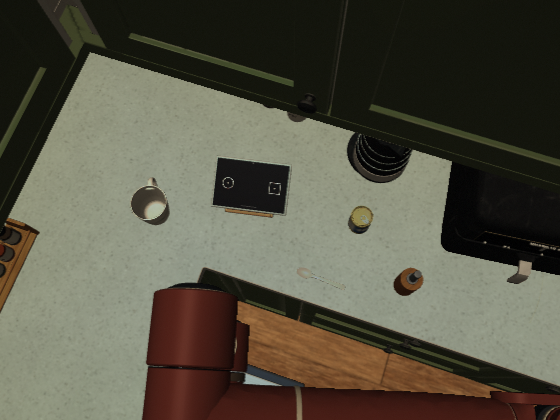

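The scene view shows the stylus in its holder at about (327,335), the ring at (276,169), the square at (301,196) and the tin at (341,270). In the top view the ring is at (228,183), the square at (275,188) and the stylus at (415,275).

```bash
python3 - <<'E'
from h import *
np.set_printoptions(precision=4,suppress=True)
P={}
for n,r,q in(("scene",(276,169),(301,196)),("top",(228,183),(275,188))):
    g=cv2.cvtColor(cv2.imread(f"pics/{n}0.png"),cv2.COLOR_BGR2GRAY).astype(float)
    for t,c in(("ring",r),("sq",q)):
        w=g[c[1]-8:c[1]+9,c[0]-8:c[0]+9].copy(); w=np.clip(w-90,0,None)
        v,u=np.mgrid[-8:9,-8:9]; m=u*u+v*v<80
        p=np.array(c)+np.array([(u*w*m).sum(),(v*w*m).sum()])/(w*m).sum()
        P[n,t]=p; print(n,t,p,atz(n,p,.06))
for t in("ring","sq"): print(t,two("scene",P["scene",t],"top",P["top",t]))
print("grip",two("scene",(326.7,332.1),"top",(414.4,275.1)))
for n in("scene","top"):
  for z in(0.095,.13,.16): print(n,z,proj(n,[.482,-.325,z]))
big=np.hstack([cv2.resize(cv2.imread("pics/scene0.png")[300:380,280:370],(390,347),interpolation=2),cv2.resize(cv2.imread("pics/top0.png")[240:320,370:460],(390,347),interpolation=2)])
cv2.imwrite("pics/c.png",big)
E
```

```text
scene ring [275.1438 168.9085] [0.5887 0.1948 0.06  ]
scene sq [301.1302 195.8369] [0.6115 0.0726 0.06  ]
top ring [227.8774 180.629 ] [0.5905 0.1971 0.06  ]
top sq [274.8042 188.24  ] [0.6097 0.0735 0.06  ]
ring (array([0.5906, 0.1977, 0.0572]), np.float64(0.0014637613152849761))
sq (array([0.6111, 0.0736, 0.0586]), np.float64(0.0018166615545736023))
grip (array([ 0.4884, -0.3222,  0.1079]), np.float64(0.007074111924423774))
scene 0.095 [325.6332 336.9734]
scene 0.13 [326.706  328.1323]
scene 0.16 [327.676  320.1379]
top 0.095 [413.0929 280.2691]
top 0.13 [416.3471 277.7527]
top 0.16 [419.2744 275.489 ]
```

View pics/c.png

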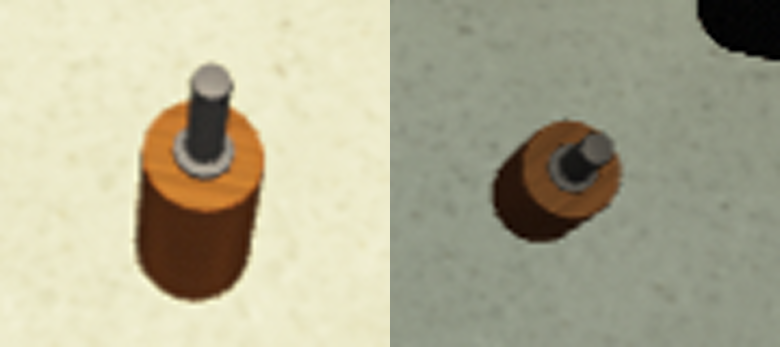

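The enlarged crops show the top of the stylus at about (328.7,318.9) in the scene view and (418.2,273.9) in the top view. Both points are at z = 0.16.

```bash
python3 - <<'E'
from h import *
print(atz("scene",(328.7,318.9),.16),atz("top",(418.2,273.9),.16))
# holder top centre z=.095
print(atz("scene",(280+203/4.333,300+155/4.333),.095),atz("top",(370+182/4.333,240+170/4.333),.095))
E
```

```text
[ 0.48488049 -0.32346698  0.16      ] [ 0.48480025 -0.32170944  0.16      ]
[ 0.48530946 -0.32366056  0.095     ] [ 0.48360501 -0.32185166  0.095     ]
```

>>> play_rows(linear=[[0.04,0.04,0],[0.04,0.045,0],[0.04,0.045,0],[0.04,0.045,0],[0.03,0.035,0],[0.02,0.02,0],[0,0,0]], turn=[-3,-3,-3,-3,-1.4,0,0], hand=0.0854)

```text
time: 1.68
tool_pos: [0.4532, -0.3449, 0.2314]
tool_rot: [0.0, 0.997, 0.083, 0.0]
contact_force: [-0.5, -0.0, 0.6]
gripper_width: 1.001
grasp_force: 0.0
```

>>> play_rows(linear=[[0.0316,0.0223,0],[0,0,-0.04],[0,0,-0.04],[0,0,-0.03],[0,0,-0.01],[0,0,0]], turn=[0,0,0,0,0,0])

```text
time: 2.42
tool_pos: [0.4833, -0.3244, 0.1112]
tool_rot: [-0.0, 0.997, 0.081, -0.0]
contact_force: [0.8, -0.3, 0.8]
gripper_width: 1.004
grasp_force: 0.0
```

```bash
python3 - <<'E'
from h import *
s=state();print(s["tool_pos"],s["contact_force"]);save("wrist","w1.png")
E
```

```text
[ 0.48327351 -0.32440521  0.11123762] [ 0.75935207 -0.29732468  0.75773847]
```

View pics/w1.png

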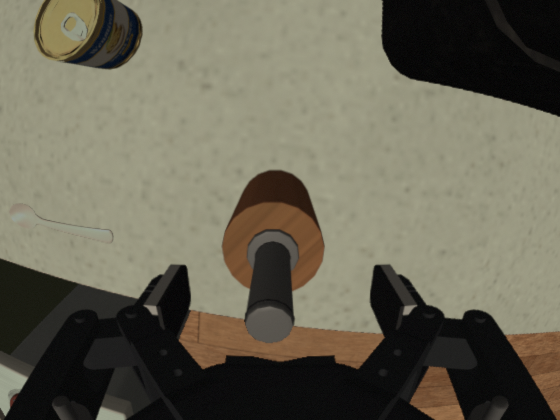

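The wrist view shows the stylus between the open fingers. Its axis is at column 271 and the pads' midpoint at 280, so I'll shift about 3 mm left before closing.

>>> play_rows(linear=[[0.001,0.003,0],[0,0,0],[0,0,0],[0,0,0],[0,0,0],[0,0,0],[0,0,0],[0,0,0]], turn=[0,0,0,0,0,0,0,0], hand=0.0)

```text
time: 3.48
tool_pos: [0.4849, -0.321, 0.1118]
tool_rot: [0.0, 0.997, 0.082, 0.0]
contact_force: [-0.2, 1.8, 4.7]
gripper_width: 0.198
grasp_force: 58.4
```

>>> play_rows(linear=[[0,0,0.005],[0,0,0.02],[0,0,0.02],[0,0,0.015],[0,0,0.005],[0,0,0],[0,0,0]], turn=[0,0,0,0,0,0,0])

```text
time: 4.35
tool_pos: [0.4843, -0.3205, 0.1753]
tool_rot: [-0.001, 0.997, 0.082, -0.001]
contact_force: [-0.1, 0.3, -0.4]
gripper_width: 0.194
grasp_force: 58.5
```

```bash
python3 - <<'E'
from h import *
s=state();print(s["tool_pos"],s["contact_force"],s["gripper_width"]*.0854);save("wrist","w2.png")
E
```

```text
[ 0.48428417 -0.3205139   0.17534494] [-0.0671363   0.33701102 -0.40101853] 0.016559303699747546
```

View pics/w2.png

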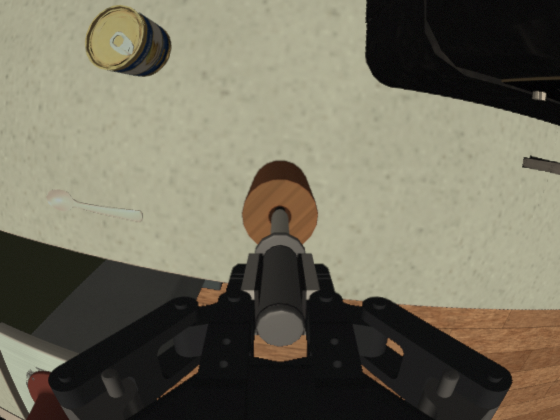

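Lifted 64 mm, with the tip still in the holder. Next I'll tilt the stylus in the grip by levering its barrel against the holder's rim.

>>> play_rows(linear=[[-0.0049,-0.0008,0],[-0.0049,-0.0008,-0.0005],[-0.0049,-0.0008,-0.0005],[-0.0049,-0.0008,-0.001],[0,0,0]], turn=[0,0,0,0,0])

```text
time: 5.03
tool_pos: [0.466, -0.3239, 0.1751]
tool_rot: [-0.0, 0.997, 0.082, 0.002]
contact_force: [4.5, 2.4, 2.6]
gripper_width: 0.192
grasp_force: 59.3
```

>>> play_rows(linear=[[-0.0049,-0.0008,-0.001],[-0.0049,-0.0008,-0.001],[-0.0049,-0.0008,-0.001],[-0.0033,-0.0006,-0.001],[0,0,0]], turn=[0,0,0,0,0])

```text
time: 5.65
tool_pos: [0.4473, -0.3273, 0.1709]
tool_rot: [0.0, 0.997, 0.082, 0.0]
contact_force: [3.0, 2.5, 4.5]
gripper_width: 0.193
grasp_force: 60.6
```

```bash
python3 - <<'E'
from h import *
s=state();print(s["tool_pos"],s["contact_force"],s["gripper_width"]*.0854);save("wrist","w3.png")
E
```

```text
[ 0.44727566 -0.32729342  0.17091147] [2.98918312 2.47877694 4.53672998] 0.016511486785403193
```

View pics/w3.png

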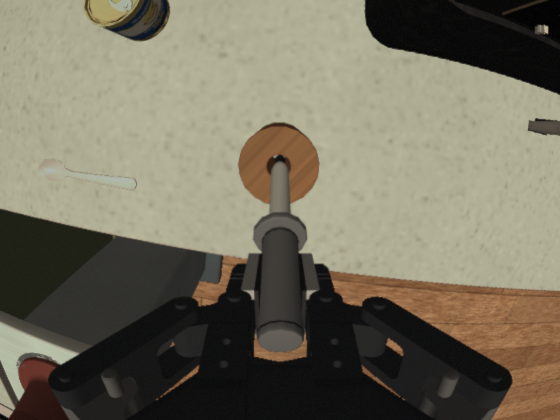

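The stylus has pivoted cleanly; the collar is at (279,234) and the barrel leans forward. I'll withdraw along its axis and measure the tilt.

>>> play_rows(linear=[[-0.005,-0.0008,0.014],[-0.005,-0.0008,0.014],[-0.005,-0.0008,0.014],[0,0,0.04],[0,0,0.03],[0,0,0],[0,0,0]], turn=[0,0,0,0,0,0,0])

```text
time: 6.58
tool_pos: [0.4314, -0.3293, 0.2812]
tool_rot: [-0.001, 0.997, 0.082, -0.001]
contact_force: [0.2, -0.1, -1.2]
gripper_width: 0.194
grasp_force: 59.9
```

```bash
cat >> h.py <<'E'
def wproj(pt):  # tool coords -> wrist pixel
    c=camera_info("wrist");K=np.array(c["camera_matrix"]);M=np.array(c["mount"])
    q=M[:3,:3].T@(np.array(pt)-M[:3,3]);th=np.arctan2(np.hypot(q[0],q[1]),q[2]);ph=np.arctan2(q[1],q[0])
    return np.array([K[0,2]+K[0,0]*th*np.cos(ph),K[1,2]+K[0,0]*th*np.sin(ph)])
def wray(px):  # wrist pixel -> origin, ray in tool coords
    c=camera_info("wrist");K=np.array(c["camera_matrix"]);M=np.array(c["mount"])
    u=(np.array(px)-[K[0,2],K[1,2]])/K[0,0];th=np.hypot(*u);d=np.array([*(u/th*np.sin(th)),np.cos(th)])
    return M[:3,3],M[:3,:3]@d
E
python3 - <<'E'
from h import *
s=state();print(s["tool_pos"],s["contact_force"],s["gripper_width"]*.0854);im=save("wrist","w4.png")
cv2.imwrite("pics/w4c.png",cv2.resize(cv2.imread("pics/w4.png")[120:370,200:360],(384,600),interpolation=2))
for t in("tip_point","grip_centre","stylus"):
    for d in trace("wrist",t)[:1]: print(t,d["p"],d["location"])
for a in(14,16,18,20,22,24):
  ca,sa=np.cos(np.radians(a)),np.sin(np.radians(a)); ax=np.array([-sa,0,-ca]) # tip->grip in tool coords
  g=np.array([0,0,-.019])
  print(a,[wproj(g-ax*l)[1].round(1) for l in(-.03,.030,.035,.11,.12)])
E
```

```text
[ 0.43140698 -0.32925743  0.28118076] [ 0.2413788  -0.11305303 -1.17446147] 0.01654323800256319
tip_point 0.44 [280.1, 158.1]
grip_centre 0.7 [283.4, 270.2]
stylus 0.69 [280.5, 265.8]
14 [np.float64(346.1), np.float64(249.2), np.float64(243.4), np.float64(180.8), np.float64(175.0)]
16 [np.float64(347.6), np.float64(247.7), np.float64(241.6), np.float64(176.0), np.float64(169.9)]
18 [np.float64(349.0), np.float64(246.1), np.float64(239.8), np.float64(171.3), np.float64(164.9)]
20 [np.float64(350.3), np.float64(244.6), np.float64(238.0), np.float64(166.6), np.float64(159.9)]
22 [np.float64(351.5), np.float64(243.1), np.float64(236.3), np.float64(161.9), np.float64(154.9)]
24 [np.float64(352.6), np.float64(241.7), np.float64(234.6), np.float64(157.2), np.float64(149.9)]
```

View pics/w4c.png

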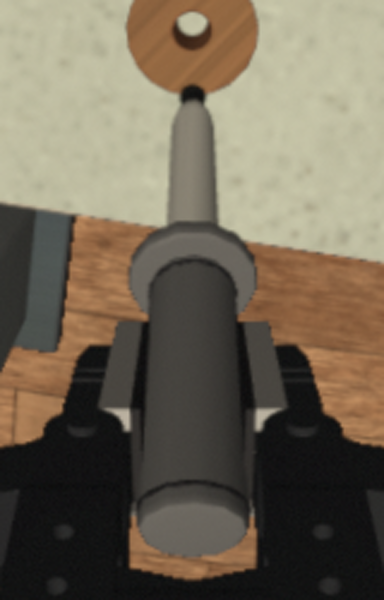

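```bash
python3 - <<'E'
from h import *
for f in("w2","w4"):
    g=cv2.cvtColor(cv2.imread(f"pics/{f}.png"),cv2.COLOR_BGR2GRAY)
    p=g[140:360,277:284].mean(1).astype(int)
    print(f,140,p.tolist())
for a in(0,20):
  ca,sa=np.cos(np.radians(a)),np.sin(np.radians(a)); ax=np.array([-sa,0,-ca]);n=np.array([ca,0,-sa]);g=np.array([0,0,-.019])
  for l,r in((-.03,.009),(.03,.009),(.03,.014),(.035,.014)): print(a,l,r,[wproj(g-ax*l+n*k*r)[1].round(1) for k in(1,-1)])
  print(wproj(g-ax*.116+n*.004)[1], wproj(g-ax*.12)[1])
E
```

```text
w2 140 [166, 166, 165, 165, 166, 166, 167, 167, 167, 166, 164, 162, 161, 161, 164, 167, 169, 171, 170, 155, 111, 51, 37, 37, 38, 38, 37, 37, 37, 37, 37, 37, 37, 38, 38, 38, 37, 37, 39, 58, 84, 92, 92, 92, 93, 94, 96, 97, 98, 99, 99, 99, 100, 99, 100, 101, 101, 101, 102, 101, 101, 100, 99, 97, 93, 78, 43, 19, 17, 43, 66, 73, 75, 75, 75, 75, 75, 75, 74, 74, 75, 75, 74, 75, 74, 74, 74, 74, 74, 74, 73, 72, 57, 46, 54, 85, 105, 106, 105, 105, 104, 104, 104, 103, 97, 52, 39, 37, 37, 37, 38, 38, 38, 38, 37, 37, 38, 38, 37, 37, 37, 37, 37, 37, 38, 37, 37, 37, 37, 37, 37, 38, 37, 37, 36, 37, 37, 37, 37, 37, 38, 37, 37, 37, 37, 37, 37, 38, 37, 37, 37, 37, 37, 37, 37, 37, 37, 37, 37, 37, 37, 36, 34, 25, 31, 37, 37, 38, 43, 51, 72, 108, 112, 107, 102, 100, 98, 99, 98, 98, 98, 98, 97, 97, 97, 97, 97, 97, 96, 96, 96, 96, 96, 96, 96, 96, 96, 96, 95, 95, 95, 95, 95, 95, 94, 91, 93, 106, 113, 114, 117, 113, 115, 119, 109, 102, 106, 111, 108, 109]
w4 140 [72, 102, 110, 111, 113, 114, 114, 113, 113, 112, 110, 109, 107, 106, 101, 76, 39, 24, 19, 18, 22, 45, 82, 109, 120, 125, 127, 127, 127, 127, 127, 12
[... 625 characters left out ...]
4, 64, 64, 64, 58, 30, 36, 56, 64, 64, 65, 68, 72, 78, 89, 102, 105, 104, 103, 103, 103, 103, 102, 102, 102, 101, 101, 101, 100, 101, 100, 100, 99, 99, 99, 98, 95, 103, 101, 111, 117, 127, 130, 127, 120]
0 -0.03 0.009 [np.float64(313.1), np.float64(351.0)]
0 0.03 0.009 [np.float64(245.5), np.float64(276.1)]
0 0.03 0.014 [np.float64(236.5), np.float64(284.1)]
0 0.035 0.014 [np.float64(232.9), np.float64(279.6)]
207.05468867902923 210.4807700732864
20 -0.03 0.009 [np.float64(338.8), np.float64(360.4)]
20 0.03 0.009 [np.float64(231.2), np.float64(257.0)]
20 0.03 0.014 [np.float64(223.4), np.float64(263.5)]
20 0.035 0.014 [np.float64(216.9), np.float64(256.9)]
157.6398812129214 159.9022384548138
```

```bash
python3 - <<'E'
from h import *
from scipy.optimize import least_squares as LS, brentq
def pts(a,x0,w,L):
  ca,sa=np.cos(a),np.sin(a); ax=np.array([-sa,0,-ca]);n=np.array([ca,0,-sa]);g=np.array([x0,0,-.019])+ax*w
  return [wproj(g-ax*l+n*r)[1] for l,r in((L,.009),(.03,.009),(.03,.014),(.035,.014),(.116,.004))]
def prof(f):
    g=cv2.cvtColor(cv2.imread(f"pics/{f}.png"),cv2.COLOR_BGR2GRAY); return g[:,277:284].mean(1)
for f,lo in(("w2",290),("w4",300)): p=prof(f); print(f,lo+p[lo:lo+40].argmin(),215+p[215:250].argmin())
p2=prof("w2");p4=prof("w4")
t2=290+p2[290:330].argmin(); t4=300+p4[300:340].argmin()
for b in(-1.5,0):
  L=brentq(lambda l:pts(0,0,0,l)[0]+b-t2,-.03,-.01)
  o=np.array([t4,228,217,212.3,155.2])
  r=LS(lambda v:np.array(pts(v[0],v[1]/1e3,v[2]/1e3,L))+b-o,[.35,0,0])
  print(b,L,np.degrees(r.x[0]),r.x[1:],r.fun.round(1))
E
```

```text
w2 303 247
w4 320 228
-1.5 -0.024522298089102647 19.14335340834711 [2.23515183 0.36912602] [ 0.2 -1.6  1.4 -0.2  0.2]
0 -0.02352184913273748 18.937691561219147 [5.16981215 3.63516755] [ 0.1 -1.4  1.3 -0.3  0.2]
```

Tilt is about 19.1° against a target of 20°, with no visible sideways lean. Next I'll go to a hover about 40 mm off the square mark.

>>> play_rows(linear=[[0.01,0.03,0],[0.018,0.055,0],[0.018,0.06,0],[0.018,0.06,0],[0.018,0.06,0],[0.018,0.055,-0.01],[0.015,0.045,-0.02],[0.0095,0.0286,-0.02]], turn=[0,0,0,0,0,0,0,0])

```text
time: 7.78
tool_pos: [0.5564, 0.066, 0.2309]
tool_rot: [-0.0, 0.997, 0.083, -0.001]
contact_force: [0.1, -0.8, -0.3]
gripper_width: 0.193
grasp_force: 59.9
```

>>> play_rows(linear=[[0,0,-0.02],[0,0,-0.015],[0,0,-0.005],[0,0,0],[0,0,0]], turn=[0,0,0,0,0])

```text
time: 8.4
tool_pos: [0.557, 0.0632, 0.1934]
tool_rot: [0.0, 0.997, 0.081, 0.001]
contact_force: [-0.5, 1.2, -1.0]
gripper_width: 0.195
grasp_force: 59.9
```

```bash
python3 - <<'E'
from h import *
s=state();print(s["tool_pos"],s["tool_rot"],s["contact_force"],s["time"]);save("wrist","w5.png")
for t in("tip_point","square_mark_centre","ring_mark_centre","screen"):
    for d in trace("wrist",t)[:1]: print(t,d["p"],d["location"])
E
```

```text
[0.55703642 0.06316704 0.19340886] [9.69925846e-05 9.96679024e-01 8.14254178e-02 9.02820906e-04] [-0.46118711  1.19379248 -0.97304748] 8.4
tip_point 0.5 [280.4, 160.3]
square_mark_centre 0.84 [260.5, 137.1]
ring_mark_centre 0.56 [146.2, 155.8]
```

View pics/w5.png

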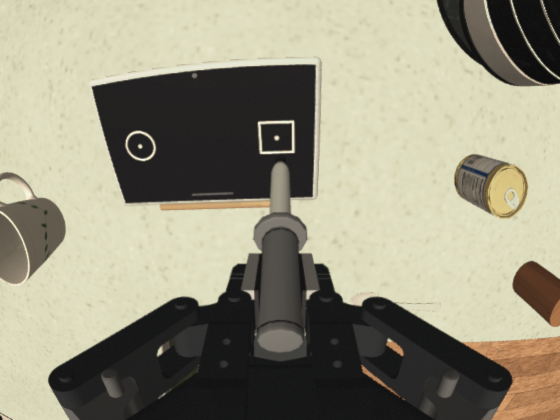

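The wrist view shows the square's dot at (276.5,137.5), the ring's dot at (140.5,146) and the stylus tip just below the square at (280,156).

```bash
cat >> h.py <<'E'
def watz(px,z,s):
    o,d=wray(px);T=rot(s["tool_rot"]);p=np.array(s["tool_pos"]);o=p+T@o;d=T@d
    return o+d*(z-o[2])/d[2]
E
python3 - <<'E'
from h import *
np.set_printoptions(precision=4,suppress=True)
s=state();g=cv2.cvtColor(cv2.imread("pics/w5.png"),cv2.COLOR_BGR2GRAY).astype(float)
def dot(c):
    v,u=np.mgrid[-5:6,-5:6];w=np.clip(g[c[1]-5:c[1]+6,c[0]-5:c[0]+6]-70,0,None)
    return np.array(c)+[(u*w).sum()/w.sum(),(v*w).sum()/w.sum()]
sq,ri=dot((276,138)),dot((140,146));print(sq,ri)
S,Rg=watz(sq,.06,s),watz(ri,.06,s);d=Rg-S
print("sq",S,"ring",Rg,np.linalg.norm(d),"yaw deg",np.degrees(np.arctan2(-d[0],d[1])))
T=rot(s["tool_rot"]);print("tool x yaw",np.degrees(np.arctan2(T[1,0],T[0,0])))
# tip end via ray at tool z=.094
o,r=wray((280,156));tt=o+r*(.094-o[2])/r[2];tip=s["tool_pos"]+T@tt;print("tip tool",tt,"world",tip)
y=np.arctan2(-d[0],d[1]);n=np.array([-np.sin(.35)*np.cos(y),-np.sin(.35)*np.sin(y),np.cos(.35)])
h=(tip-S)@n;print("n",n,"height",h,"in-plane fix",S-(tip-h*n))
E
```

```text
[276.248  137.5287] [139.7262 145.945 ]
sq [0.6103 0.075  0.06  ] ring [0.5868 0.1962 0.06  ] 0.1234307773018063 yaw deg 10.993742381081788
tool x yaw 9.386682937440382
tip tool [0.0439 0.0007 0.094 ] world [0.6003 0.0701 0.0989]
n [-0.3366 -0.0654  0.9394] height 0.04025551509525453 in-plane fix [-0.0035  0.0022 -0.0011]
```

>>> play_rows(linear=[[0.002,0.0015,-0.009],[0.002,0.0015,-0.009],[0.0019,0.001,-0.0094],[0,0,0],[0,0,0]], turn=[0,0,0,0,0])

```text
time: 9.28
tool_pos: [0.5625, 0.0677, 0.1649]
tool_rot: [0.0, 0.997, 0.082, -0.0]
contact_force: [0.1, 0.6, -0.3]
gripper_width: 0.195
grasp_force: 59.9
```

```bash
python3 - <<'E'
from h import *
np.set_printoptions(precision=4,suppress=True)
s=state();print(s["tool_pos"],s["contact_force"]);save("wrist","w6.png");save("scene","s6.png");save("top","t6.png")
g=cv2.imread("pics/w6.png")[90:190,215:345]
c=[cv2.resize(g,(520,400),interpolation=2)]
p=proj("scene",[.61,.07,.1]).astype(int)
c.append(cv2.resize(cv2.imread("pics/s6.png")[p[1]-40:p[1]+40,p[0]-28:p[0]+28],(280,400),interpolation=2))
cv2.imwrite("pics/w6c.png",np.hstack(c));print(p)
E
```

```text
[0.5625 0.0677 0.1649] [ 0.0589  0.6481 -0.3106]
[301 185]
```

View pics/w6c.png

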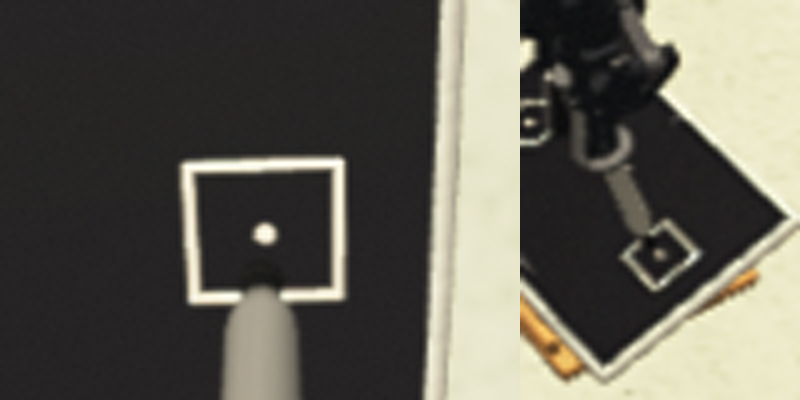

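The crop shows the square's dot at full-frame (281,148.2) and the dome's end at about (280.9,155.5). The stylus is aligned in column, a little above the screen.

```bash
python3 - <<'E'
from h import *
np.set_printoptions(precision=4,suppress=True)
s=state();T=rot(s["tool_rot"]);y=np.radians(10.2);n=np.array([-np.sin(.35)*np.cos(y),-np.sin(.35)*np.sin(y),np.cos(.35)])
S=watz((281,148.2),.06,s)
for row in(155,156,157):
    o,r=wray((280.8,row));tt=o+r*(.094-o[2])/r[2];tip=s["tool_pos"]+T@tt;h=(tip-S)@n
    print(S,tip,h,S-(tip-h*n))
print(n)
E
```

```text
[0.6108 0.0742 0.06  ] [0.607  0.0737 0.0714] 0.012047437920978989 [-0.0003 -0.0003 -0.0001]
[0.6108 0.0742 0.06  ] [0.6063 0.0736 0.0714] 0.012301087498712065 [ 0.0003 -0.0002  0.0001]
[0.6108 0.0742 0.06  ] [0.6055 0.0735 0.0714] 0.01255494522854881 [ 0.001  -0.0001  0.0004]
[-0.3375 -0.0607  0.9394]
```

>>> play_rows(linear=[[0.0017,0.0003,-0.0047],[0.0017,0.0003,-0.0047],[0.001,0.0002,-0.0028],[0,0,0],[0,0,0]], turn=[0,0,0,0,0])

```text
time: 10.05
tool_pos: [0.5667, 0.0685, 0.1528]
tool_rot: [0.0, 0.997, 0.082, -0.0]
contact_force: [-2.0, 0.5, -0.0]
gripper_width: 0.19
grasp_force: 59.9
```

>>> play_rows(linear=[[0.0007,0.0001,-0.0019],[0,0,0],[0,0,0]], turn=[0,0,0])

```text
time: 10.42
tool_pos: [0.5675, 0.0686, 0.1509]
tool_rot: [0.0, 0.997, 0.082, -0.0]
contact_force: [-1.0, -0.4, 0.9]
gripper_width: 0.196
grasp_force: 60.0
```

>>> play_rows(linear=[[0.0007,0.0001,-0.0019],[0,0,0],[0,0,0]], turn=[0,0,0])

```text
time: 10.8
tool_pos: [0.5682, 0.0687, 0.149]
tool_rot: [-0.0, 0.997, 0.082, -0.0]
contact_force: [-1.7, -0.2, 1.8]
gripper_width: 0.194
grasp_force: 60.0
```

```bash
python3 - <<'E'
from h import *
np.set_printoptions(precision=4,suppress=True)
n=np.array([-.3375,-.0607,.9394]);F=[]
for i in range(5):
    im=grab_frame("wrist");s=state();F.append(np.array(s["contact_force"]));print(F[-1],F[-1]@n)
print(np.mean(F,0)@n,s["tool_pos"],s["time"])
cv2.imwrite("pics/w7.png",cv2.cvtColor(im,cv2.COLOR_RGB2BGR))
a=cv2.imread("pics/w7.png")[110:190,230:330];b=cv2.imread("pics/w6.png")[110:190,230:330]
cv2.imwrite("pics/w7c.png",np.hstack([cv2.resize(x,(400,320),interpolation=2) for x in(a,b)]))
for f in("w6","w7"): print(cv2.cvtColor(cv2.imread(f"pics/{f}.png"),cv2.COLOR_BGR2GRAY)[140:175,278:284].mean(1).astype(int).tolist())
E
```

```text
[-1.9792 -0.787   2.5738] 3.1336048874836906
[-1.6041  0.5238  2.3948] 2.759252174204809
[-2.001   0.2082  1.0456] 1.6449030066002792
[-2.9041 -0.6445  2.0981] 2.9902177009593416
[-2.2858  0.7612  2.0995] 2.6975054926146003
2.6450966523725445 [0.5682 0.0687 0.1489] 11.05
[36, 36, 36, 36, 35, 58, 139, 201, 209, 204, 135, 57, 36, 36, 34, 31, 30, 31, 27, 26, 30, 60, 108, 140, 153, 159, 161, 161, 161, 162, 161, 162, 161, 162, 161]
[250, 244, 145, 54, 37, 38, 37, 37, 37, 38, 37, 37, 37, 37, 37, 54, 111, 170, 164, 77, 36, 45, 95, 136, 154, 163, 166, 167, 167, 167, 167, 167, 166, 167, 167]
```

View pics/w7c.png

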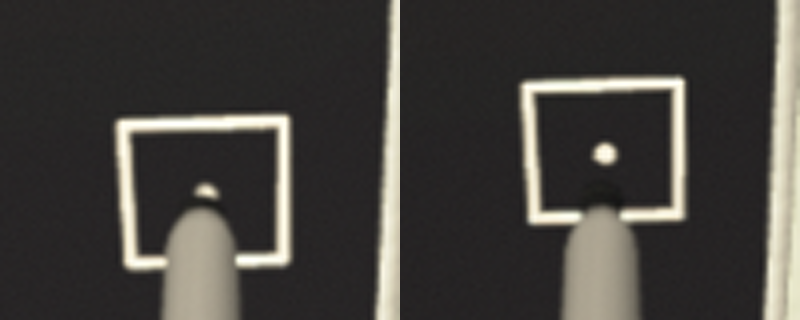

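The tip is on the dot, which shows half-hidden at the dome's edge. The 2.6 N reading means about 3.4 mm in, so I'll press about 1.5 mm more and hold.

>>> play_rows(linear=[[0.0005,0.0001,-0.0015],[0,0,0],[0,0,0],[0,0,0],[0,0,0],[0,0,0],[0,0,0],[0,0,0]], turn=[0,0,0,0,0,0,0,0])

```text
time: 12.05
tool_pos: [0.5687, 0.0688, 0.1474]
tool_rot: [-0.0, 0.997, 0.082, 0.0]
contact_force: [-2.7, -1.0, 3.0]
gripper_width: 0.194
grasp_force: 60.0
```

```bash
python3 - <<'E'
from h import *
np.set_printoptions(precision=4,suppress=True)
n=np.array([-.3375,-.0607,.9394]);F=[]
for i in range(6):
    im=grab_frame("wrist");s=state();F.append(np.array(s["contact_force"]))
print(np.mean(F,0),np.mean(F,0)@n,s["tool_pos"],s["time"])
E
```

```text
[-2.1563 -0.4566  3.0007] 3.574340958365932 [0.5687 0.0688 0.1474] 12.35
```

3.57 N, i.e. half-way in. Now I'll lift clear and move over to the ring.

>>> play_rows(linear=[[-0.0034,-0.0006,0.0094],[-0.0034,-0.0006,0.0094],[0,0,0],[-0.004,0.0225,0],[-0.007,0.04,0],[-0.007,0.04,0],[-0.004,0.02,0],[0,0,0]], turn=[0,0,0,0,0,0,0,0])

```text
time: 13.35
tool_pos: [0.5395, 0.1909, 0.1659]
tool_rot: [0.0, 0.997, 0.083, -0.0]
contact_force: [-0.4, -0.6, -0.7]
gripper_width: 0.195
grasp_force: 60.0
```

>>> play_rows(linear=[[0,0,0],[0,0,0]], turn=[0,0])

```text
time: 13.6
tool_pos: [0.5402, 0.1891, 0.1661]
tool_rot: [0.0, 0.997, 0.081, 0.0]
contact_force: [-0.7, 0.2, -0.4]
gripper_width: 0.196
grasp_force: 60.0
```

```bash
python3 - <<'E'
from h import *
np.set_printoptions(precision=4,suppress=True)
s=state();print(s["tool_pos"],s["contact_force"],s["time"]);save("wrist","w8.png")
im=cv2.imread("pics/w8.png");g=cv2.cvtColor(im,cv2.COLOR_BGR2GRAY)
print([int(x) for x in g[120:175,277:285].mean(1)])
# bright blobs near tip
n,l,st,c=cv2.connectedComponentsWithStats((g[100:185,200:380]>110).astype(np.uint8))
for i in range(1,n):
    if st[i,4]>3: print(st[i]+[200,100,0,0,0],c[i]+[200,100])
E
```

```text
[0.5402 0.1891 0.1661] [-0.6958  0.1974 -0.3743] 13.6
[38, 38, 37, 38, 37, 38, 38, 38, 37, 37, 51, 128, 231, 248, 197, 78, 38, 37, 37, 37, 37, 37, 37, 37, 37, 37, 39, 68, 138, 173, 177, 149, 87, 44, 36, 33, 31, 32, 30, 27, 30, 56, 102, 137, 154, 162, 165, 165, 165, 165, 165, 165, 165, 165, 165]
[ 200  100   41   85 3066] [217.6285 143.7508]
[262 131  40  54 688] [280.4273 160.3939]
[279 148   6   5  24] [281.2917 149.7083]
```

```bash
python3 - <<'E'
from h import *
np.set_printoptions(precision=4,suppress=True)
s=state();T=rot(s["tool_rot"]);y=np.radians(10.2);n=np.array([-np.sin(.35)*np.cos(y),-np.sin(.35)*np.sin(y),np.cos(.35)])
S=watz((281.3,149.5),.06,s)
o,r=wray((280.8,156));tt=o+r*(.094-o[2])/r[2];tip=s["tool_pos"]+T@tt;h=(tip-S)@n
print(S,tip,h,S-(tip-h*n), "yaw sq-ring",np.degrees(np.arctan2(.6108-S[0],S[1]-.0742)))
for d in trace("wrist","tip_point")[:1]: print(d["p"],d["location"])
E
```

```text
[0.5872 0.1952 0.06  ] [0.5837 0.195  0.0722] 0.012634753450491143 [-0.0008 -0.0006 -0.0003] yaw sq-ring 11.051177745304923
0.4 [279.3, 158.7]
```

>>> play_rows(linear=[[0.0012,0.0001,-0.0053],[0.0018,0.0002,-0.0053],[0.0018,0.0001,-0.0052],[0,0,0],[0,0,0],[0,0,0]], turn=[0,0,0,0,0,0])

```text
time: 14.45
tool_pos: [0.5447, 0.1905, 0.1507]
tool_rot: [0.0, 0.997, 0.082, 0.0]
contact_force: [-1.7, -1.1, 2.2]
gripper_width: 0.192
grasp_force: 60.1
```

```bash
cat > f.py <<'E'
from h import *
np.set_printoptions(precision=4,suppress=True)
n=np.array([-.3375,-.0607,.9394]);F=[]
for i in range(6):
    im=grab_frame("wrist");s=state();F.append(np.array(s["contact_force"]))
print(np.mean(F,0),np.mean(F,0)@n,s["tool_pos"],s["time"])
g=cv2.cvtColor(im,cv2.COLOR_RGB2GRAY)
print(g[140:172,277:285].mean(1).astype(int).tolist())
print([int(x) for x in g[154:159,272:292].max(0)])
E
python3 f.py
```

```text
[-1.3664 -0.8138  1.532 ] 1.9496808654572926 [0.5447 0.1905 0.1505] 14.75
[242, 249, 185, 82, 41, 38, 38, 37, 37, 38, 39, 38, 38, 38, 38, 50, 89, 115, 87, 54, 38, 48, 96, 135, 152, 163, 166, 167, 167, 167, 167, 167]
[40, 40, 38, 39, 39, 38, 39, 38, 69, 152, 198, 219, 199, 132, 56, 39, 39, 40, 40, 39]
```

The tip is about 1.4 mm to the left of the dot. I'll lift a few mm, correct, and press to half-way.

>>> play_rows(linear=[[-0.0017,-0.0003,0.0047],[0.0002,-0.0014,0],[0,0,0],[0.0017,0.0003,-0.0047],[0.0009,0.0002,-0.0025],[0,0,0],[0,0,0],[0,0,0]], turn=[0,0,0,0,0,0,0,0])

```text
time: 15.75
tool_pos: [0.5459, 0.1893, 0.1482]
tool_rot: [0.0, 0.997, 0.082, 0.0]
contact_force: [-1.2, -0.7, 3.4]
gripper_width: 0.194
grasp_force: 60.1
```

```bash
python3 f.py
```

```text
[-1.3679 -0.6728  3.0009] 3.3215254680766804 [0.5459 0.1893 0.148 ] 16.05
[62, 168, 250, 246, 139, 53, 37, 38, 38, 38, 37, 39, 38, 37, 38, 37, 38, 42, 44, 38, 37, 61, 105, 139, 156, 165, 167, 167, 167, 167, 167, 167]
[40, 39, 39, 39, 39, 38, 40, 41, 53, 61, 54, 41, 39, 39, 38, 40, 40, 39, 39, 38]
```

>>> play_rows(linear=[[0.0001,0,-0.0004],[0,0,0],[0,0,0],[0,0,0],[0,0,0],[0,0,0]], turn=[0,0,0,0,0,0])

```text
time: 16.8
tool_pos: [0.5459, 0.1893, 0.1475]
tool_rot: [0.0, 0.997, 0.082, 0.0]
contact_force: [-0.9, 0.1, 3.0]
gripper_width: 0.191
grasp_force: 60.1
```

```bash
python3 f.py; python3 - <<'E'
from h import *
save("scene","s9.png")
p=proj("scene",[.587,.195,.1]).astype(int)
cv2.imwrite("pics/s9c.png",cv2.resize(cv2.imread("pics/s9.png")[p[1]-50:p[1]+60,p[0]-55:p[0]+75],(709,600),interpolation=2))
E
```

```text
[-1.08   -0.5258  3.4015] 3.591792438831403 [0.5459 0.1893 0.1475] 17.1
[51, 142, 249, 247, 149, 57, 39, 38, 38, 37, 38, 38, 38, 38, 38, 37, 38, 41, 48, 46, 40, 71, 116, 144, 159, 166, 167, 167, 167, 167, 168, 167]
[38, 39, 39, 40, 39, 39, 39, 48, 61, 65, 55, 43, 40, 39, 38, 39, 40, 40, 38, 39]
```

3.59 N, half-way in, and centred on the ring. Handing in.

```bash
python3 -c "
from plant import *
print(job_done())"
```

```text
the job is handed in; nothing more can be done
None
```

The job is handed in at about 17 s: the stylus was pressed on the square mark, lifted clear, and is now held on the ring mark at about 3.6 N, half-way in and about 1° off square to the screen by my wrist-camera estimate. On the ring, the first touch was about 1.4 mm off-centre, so I lifted it a few mm and pressed again. I left the mug, tin and teaspoon alone.

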